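Load the brush caddy, hang its lift-off door and lock it

ROBOT

A 6-joint arm with a two-finger parallel gripper is mounted at the origin on the work surface. World frame = base frame: x ahead of the robot, y to its left, z up, the work surface at z = 0. Lengths are in m, angles in rad, forces in N, time in s.
With the tool pointing down it reaches from about 0.275 to 0.75 m from the base axis. Payload 10.2 kg.
Tool frame: the origin (TCP) lies midway between the tips of the shut fingers; the grasp point (between the pads) lies 19 mm behind it (env.hold_point_z is the distance from the TCP to the grasp point, in m); x points along the fingers, z is the direction in which the jaws open and shut, and the axes are right-handed (so a half turn about x gives the same grasp; the last joint's range is limited). The gripper opens to 85 mm and grips with 20 to 120 N. Pads are 22 mm wide; open, the fingers measure 114 mm over their backs; the gripper's body (76 mm by 85 mm) begins 54 mm behind the grasp point. The pads swing forward as they close: fully open they stand 13 mm farther back than shut.
Start: joints at [1.008, 0.313, 1.498, -0, 1.331, -0.223], TCP at [0.175, 0.495, 0.231] pointing down, gripper open.
Joint ranges: [-2.94, 2.94], [-0.97, 2.17], [0.19, 2.56], [-1.23, 4.37], [0.02, 3.11], [-2.88, 2.88]. Speed limits (rad/s): [2.39, 2.39, 3.01, 3.14, 3.14, 3.14].

INTERFACE

Orientations are given as a unit quaternion [x, y, z, w].
In Python, from bench import env, kinematics, monitor, eyes, job gives the robot as it stands. The module is installed in compiled form; this text tells all that it offers. Calls block until the motion is done:
- env.reach(position, orientation): joint-space move of the TCP to a pose.
- env.movel(position, velocity=0.15, frame=None, guard=None): straight line of the TCP; frame=None keeps the orientation; velocity is the mean speed in m/s. With guard (N) it stops when the force on the tool has changed by that much, and returns True; else False.
- env.set_joints(angles): joint-space move.
- env.release() and env.close_gripper(effort=None): open the fingers fully, or close them until they stop; effort is the grip in N (None keeps the last).
- env.hold(seconds).
- kinematics.ik(position, orientation): joint angles nearest the present ones, or None.
- monitor.sense(): the state.
- eyes.grab_frame(name): name is "scene" or "top" or "wrist"; returns a dict with "frame" (420x560x3 uint8, red, green, blue), "mtx" (3x3 intrinsics, pixels), "view" (4x4, takes a point from world to camera coordinates). Camera axes: x right, y down, z forward; pixel columns grow to the right and rows downward; lengths in m; the calibration is good to about 2 mm. A picture is of the moment at which its call begins. There is no depth.
A pose or a line that the arm cannot do raises env.MotionError and nothing moves.
- job.hand_in(): hands the job in, once; it reports no verdict.
The state is a dict: "clock": time; "joints": joint angles; "qvel": joint speeds; "joint_efforts": joint torques, N m; "position": TCP position; "ee_rot": TCP orientation; "contact_force": force on the tool from outside, world axes, zero at the start; "ft_torque": the same for the moment, N m; "finger_gap": opening from 0.0 (shut) to 1.0 (fully open).
Only numpy, scipy, OpenCV 4.12 (cv2) and the standard library are available. Lean on these libraries where they do the work, as an engineer would, in place of code of your own. Each camera call takes 0.05 s, during which the arm holds its last target. There are 200 camera calls.

TASK

Close up the brush caddy for carrying: draw the locking pin out of the caddy's hasp plate, stand every capped bamboo tube upright and fully home in a bore of the caddy (any bore, one tube each), and hang the lift-off door shut across the front with both knuckles right down on their hinge pins. Then push the locking pin fully down through the door's hasp eye and the caddy's hasp plate; the keeper block has a hole to stand the pin in meanwhile. Leave the cup and the tray where they are.

Things in the scene. Friction and masses are not known exactly. Their poses are not given: they have to be found in the camera images.
- caddy: Fixed wooden caddy, open in front (its -x) and on top; origin under the centre of its base, z up. Base block 110 (x) x 264 (y) x 60 mm high with four bores in a row along y. Posts on it 20 mm square, x -55 to -35 mm: hinge post y 108 to 128, 133 high; hasp post y -132 to -112, 112 high. The shut door has the caddy's axes, its door_grip at (-70, 0, 150) mm here.
- bore0 (a point): Centre of the mouth of bore 0 of the caddy, at (0, -78, 60) mm in its frame. 41 mm wide, 45 mm deep, flat bottom, slightly chamfered. A tube standing in it has its centre 15 mm above this point and sticks out 75 mm.
- bore1 (a point): Centre of the mouth of bore 1 of the caddy, at (0, -26, 60) mm in its frame. 41 mm wide, 45 mm deep, flat bottom, slightly chamfered. A tube standing in it has its centre 15 mm above this point and sticks out 75 mm.
- bore2 (a point): Centre of the mouth of bore 2 of the caddy, at (0, 26, 60) mm in its frame. 41 mm wide, 45 mm deep, flat bottom, slightly chamfered. A tube standing in it has its centre 15 mm above this point and sticks out 75 mm.
- bore3 (a point): Centre of the mouth of bore 3 of the caddy, at (0, 78, 60) mm in its frame. 41 mm wide, 45 mm deep, flat bottom, slightly chamfered. A tube standing in it has its centre 15 mm above this point and sticks out 75 mm.
- hinge_low (a point): Foot of the lower hinge pin, on its bracket's top face, at (-70, 118, 30) mm in the caddy's frame. Pin upright, 10 mm thick, 18 mm high, tapered to 4 mm over its top 6 mm. Bracket 29 (x) x 24 (y) x 8 mm thick, x -84 to -55 mm.
- hinge_up (a point): Foot of the upper hinge pin, on a like bracket right above the lower one, at (-70, 118, 115) mm in the caddy's frame. The lower knuckle must pass under this bracket: bring the door in level from the front with its knuckles 20 to 55 mm above their seats, then lower it.
- hasp (a point): Centre of the hole in the caddy's hasp plate, at the plate's top face, at (-70, -122, 112) mm in the caddy's frame. Plate 27 mm square, 10 mm thick, hole 15 mm square. At the start the locking pin stands in it.
- door_grip (a point): Centre of the wooden grip, 70 (y) x 16 (x) x 40 mm high, on top of the loose door; door's axes: x through its thickness, y towards the knuckles, z up. Panel below it 200 (y) x 16 x 115 mm, its underside 135 mm below this point. About 0.35 kg. Starts upright in the slot (19 mm wide, 40 deep, floor 10 mm over the bench) of a fixed stand 85 x 150 x 50 mm high.
- knuckle_low (a point): Centre of the underside of the lower hinge knuckle of the door, (0, 118, -120) mm from door_grip in the door's axes. Square steel eye 25 mm wide, 18 mm high, vertical hole 15 mm square right through. Seated, it lies on hinge_low.
- knuckle_up (a point): Centre of the underside of the upper knuckle, the same, (0, 118, -35) mm from door_grip. Seated, it lies on hinge_up.
- door_hasp (a point): Centre of the vertical hole in the door's hasp eye, at the eye's top face, (0, -122, -26) mm from door_grip in the door's axes. Eye 27 mm square, 8 mm thick, hole 15 mm square. With the door hung shut it lies 12 mm above hasp.
- pin_knob (a point): Centre of the wooden knob of the locking pin, z up along the pin. Knob 26 mm thick, 40 mm high; below it a steel shank 10 mm thick, 45 mm long, tapered to 5 mm over its last 10 mm, its tip 65 mm below this point. The knob's underside rests on what the pin is put through: seated, this point is 20 mm above that face.
- keeper_hole (a point): Mouth of the hole in the keeper, a fixed wooden block 50 x 50 x 55 mm high: a round hole 15 mm wide right through to the bench, to stand the locking pin in.
- tube0_mid (a point): Centre of a capped bamboo tube, z along it: 38 mm thick, 120 mm long, about 0.25 kg, most of it in its 20 mm brass foot, standing upright on the bench at the start. Not every tube is present.
- tube1_mid (a point): Centre of a capped bamboo tube, z along it: 38 mm thick, 120 mm long, about 0.25 kg, most of it in its 20 mm brass foot, standing upright on the bench at the start. Not every tube is present.
- tube2_mid (a point): Centre of a capped bamboo tube, z along it: 38 mm thick, 120 mm long, about 0.25 kg, most of it in its 20 mm brass foot, standing upright on the bench at the start. Not every tube is present.
- tube3_mid (a point): Centre of a capped bamboo tube, z along it: 38 mm thick, 120 mm long, about 0.25 kg, most of it in its 20 mm brass foot, standing upright on the bench at the start. Not every tube is present.
- cup: Open wooden cup, 70 mm wide and 85 mm high, origin under its centre. Leave alone.
- tray: Open wooden tray, 90 x 120 x 45 mm, origin under its centre. Leave alone.
Mind the look-alikes: they are no part of the job. Leave any purple or red look-alike of the part that bears tube3_mid alone.

How it is judged:
By the outcome, as a careful person would: the job done as asked, in the order asked, and still so for the second after the job is handed in, with the robot touching nothing.
Of tube0, tube1, tube2, tube3 only 2 to 4 are there at a start; the rules pass over those that are not, and their reading is None.
At some moment in a run one of tube0, tube1, tube2, tube3 may be knocked a few centimetres aside while the robot is not near it.
It also fails if it takes over 210 s, if anything falls off the work surface, if the arm or the gripper's body presses on something with over 40 N, if the wrist force passes 120 N, or if a joint passes its speed limit or range.

## Working session

There is one attempt and no reset: what is moved stays moved. The work goes in short steps, each a Python script; the robot and the scene stay as the last script left them, time stands still between calls to the robot, and variables do not carry over. Pictures are saved under pics/ and viewed, on a budget of 14 in all, crops included, one or two more only if the job needs it, and the job is handed in when it is done.

```bash
mkdir -p pics
python3 - <<'E'
from bench import env, kinematics, monitor, eyes, job
import cv2, numpy as np
for n in ("scene","top"):
    f=eyes.grab_frame(n); cv2.imwrite(f"pics/{n}0.png",cv2.resize(f["frame"][:,:,::-1],(800,600),interpolation=cv2.INTER_CUBIC))
    np.savez(f"{n}0.npz",**f); print(n,f["mtx"].tolist(),np.round(f["view"],4).tolist())
s=monitor.sense();print({k:np.round(v,3).tolist() for k,v in s.items()})
E
```

```text
scene [[431.7199295912268, 0.0, 278.66774299544085], [0.0, 431.7199295912268, 210.11298911042485], [0.0, 0.0, 1.0]] [[0.7575, 0.6528, 0.0046, -0.4316], [0.3576, -0.409, -0.8396, -0.1056], [-0.5462, 0.6376, -0.5432, 1.4519], [0.0, 0.0, 0.0, 1.0]]
top [[524.4362049809823, 0.0, 277.8056253635518], [0.0, 524.4362049809823, 212.530494755969], [0.0, 0.0, 1.0]] [[0.0239, -0.9997, 0.0037, -0.0205], [-0.9972, -0.0241, -0.0713, 0.5755], [0.0714, -0.002, -0.9974, 1.6256], [0.0, 0.0, 0.0, 1.0]]
{'clock': 0.1, 'joints': [1.008, 0.313, 1.498, 0.0, 1.331, -0.223], 'qvel': [0.0, -0.001, -0.0, 0.0, 0.0, -0.0], 'joint_efforts': [0.004, -41.29, -26.014, -0.0, 0.003, -0.0], 'position': [0.175, 0.495, 0.231], 'ee_rot': [-0.408, 0.578, 0.408, 0.577], 'contact_force': [-0.472, 0.628, -0.384], 'ft_torque': [-0.014, 0.016, 0.041], 'finger_gap': 0.999}
```

View pics/scene0.png

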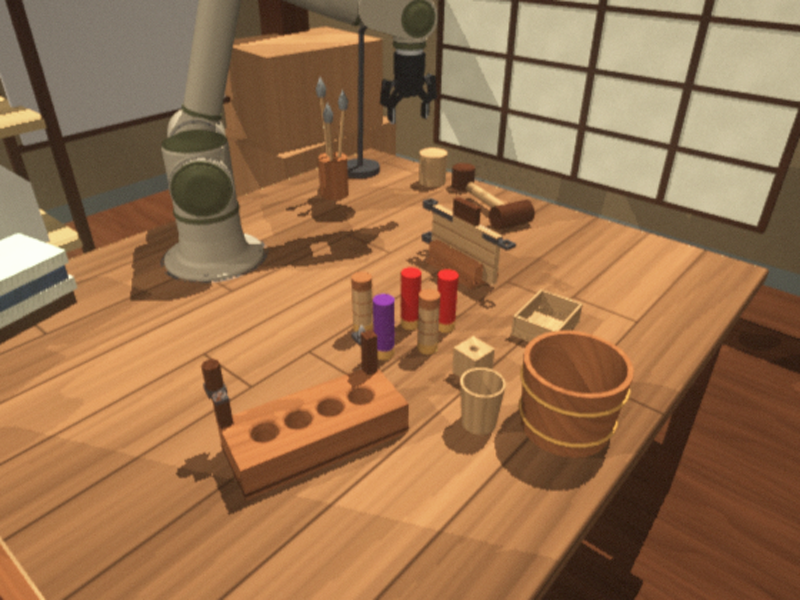

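View pics/top0.png

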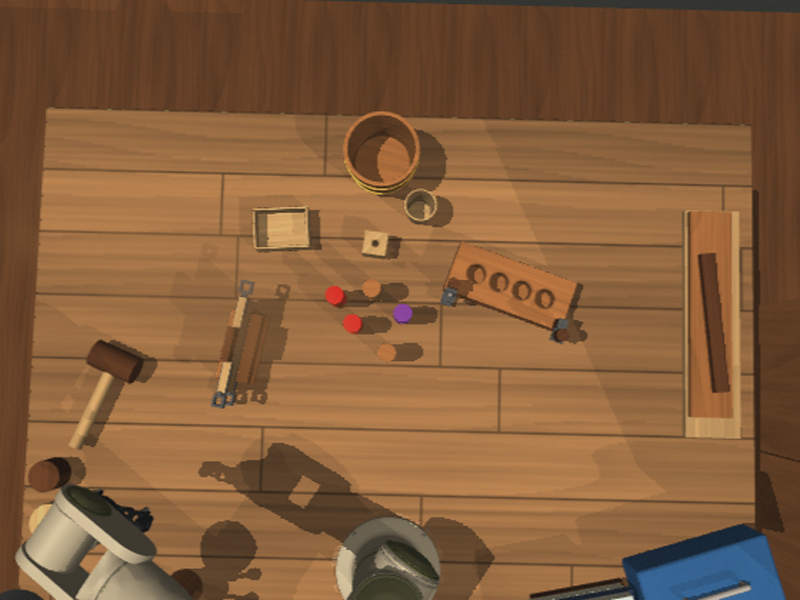

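The views show two bamboo tubes, tops at (372,289) and (387,352) in the top view. There are also two red look-alikes and one purple, the keeper hole at (375,243), the bores running from (476,274) to (545,298), the pin at about (563,328), and the door along x≈232 with its knuckle end nearest the robot. Next I'll make rough estimates and look from near.

```bash
cat > h.py <<'E'
from bench import env, kinematics, monitor, eyes, job
import cv2, numpy as np
from scipy.spatial.transform import Rotation as Ro
from scipy.optimize import least_squares
def q(yaw):  # tool down, jaws opening along yaw
    z=np.array([np.cos(yaw),np.sin(yaw),0]);x=np.array([0,0,-1.]);y=np.cross(z,x)
    return Ro.from_matrix(np.c_[x,y,z]).as_quat()
def ray(f,px):
    R,t=f["view"][:3,:3],f["view"][:3,3]
    d=R.T@np.linalg.inv(f["mtx"])@[px[0],px[1],1]; return -R.T@t,d
def plane(f,px,z):
    c,d=ray(f,px); return c+d*(z-c[2])/d[2]
def proj(f,P):
    P=np.atleast_2d(P); c=P@f["view"][:3,:3].T+f["view"][:3,3]; u=c@f["mtx"].T; return u[:,:2]/u[:,2:]
def tri(obs): # [(f,px)...]
    A=[];b=[]
    for f,px in obs:
        c,d=ray(f,px); d/=np.linalg.norm(d); M=np.eye(3)-np.outer(d,d); A.append(M);b.append(M@c)
    A=np.vstack(A);b=np.hstack(b); p=np.linalg.lstsq(A,b,rcond=None)[0]
    return p, np.linalg.norm(A@p-b)
def grab(n,name):
    f=eyes.grab_frame(n); np.savez(name+".npz",**f); return f
def load(name): return dict(np.load(name+".npz"))
def save(f,name): cv2.imwrite(f"pics/{name}.png",cv2.resize(f["frame"][:,:,::-1],(800,600),interpolation=cv2.INTER_CUBIC))
def where(): return monitor.sense()["position"]
E
python3 - <<'E'
from h import *
T=load("top0");S=load("scene0")
for n,p,z in [("b3",(476,274),.06),("b0",(545,298),.06),("tA",(372,289),.12),("tB",(387,352),.12),("keep",(375,243),.055),("pinknob",(567,326),.17),("grip",(230,340),.165),("hasp",(246,288),.12),("kn",(220,400),.13)]:
    print(n,np.round(plane(T,np.array(p)*.7,z),3), np.round(tri([(T,np.array(p)*.7)])[0],2) if 0 else "")
for y in (0,):
    for p,yaw in [((.43,-.27,.33),0),((.43,-.27,.33),1.57),((.43,.02,.33),0),((.35,.27,.38),0),((.35,.27,.38),1.57)]:
        print(p,yaw,kinematics.ik(p,q(yaw)))
E
```

```text
b3 [ 0.641 -0.175  0.06 ] 
b0 [ 0.593 -0.324  0.06 ] 
tA [0.598 0.046 0.12 ] 
tB [0.469 0.011 0.12 ] 
keep [0.704 0.044 0.055] 
pinknob [ 0.529 -0.347  0.17 ] 
grip [0.485 0.325 0.165] 
hasp [0.593 0.306 0.12 ] 
kn [0.363 0.348 0.13 ] 
(0.43, -0.27, 0.33) 0 [-7.91792934e-01  2.23459340e-01  1.35989219e+00 -4.44089210e-16
  1.55824112e+00 -7.91792934e-01]
(0.43, -0.27, 0.33) 1.57 [-7.91792934e-01  2.23459340e-01  1.35989219e+00 -4.44089210e-16
  1.55824112e+00 -2.36179293e+00]
(0.43, 0.02, 0.33) 0 [-2.27094616e-01  4.28098567e-02  1.56705967e+00 -4.44089210e-16
  1.53172312e+00 -2.27094616e-01]
(0.35, 0.27, 0.38) 0 [ 3.90843071e-01  6.17373039e-02  1.42143363e+00 -4.44089210e-16
  1.65842172e+00  3.90843071e-01]
(0.35, 0.27, 0.38) 1.57 [ 3.90843071e-01  6.17373039e-02  1.42143363e+00 -4.44089210e-16
  1.65842172e+00 -1.17915693e+00]
```

Run:
```python
from h import *
for i,(p,y) in enumerate([((.45,.30,.36),0),((.48,.22,.36),0),((.56,.08,.33),0),((.5,.03,.33),0),((.52,-.2,.36),0),((.55,-.30,.36),0)]):
    env.reach(p,q(y)); env.hold(.3); f=grab("wrist",f"w{i}"); V=f["view"]
    print(i,monitor.sense()["clock"],np.round(-V[:3,:3].T@V[:3,3],3),np.round(V[2,:3],2),round(f["mtx"][0,0]))
    cv2.imwrite(f"w{i}.png",f["frame"][:,:,::-1])
I=[cv2.resize(cv2.imread(f"w{i}.png"),(400,300)) for i in (0,2,4,5)]
cv2.imwrite("pics/w.png",np.vstack([np.hstack(I[:2]),np.hstack(I[2:])]))
```

```text
0 1.8 [0.451 0.381 0.502] [ 0.   -0.31 -0.95] 322
1 2.5833 [0.481 0.301 0.503] [ 0.   -0.31 -0.95] 322
2 3.6333 [0.561 0.161 0.473] [ 0.   -0.31 -0.95] 322
3 4.3917 [0.502 0.111 0.472] [-0.   -0.31 -0.95] 322
4 5.6667 [ 0.521 -0.119  0.503] [ 0.   -0.31 -0.95] 322
5 6.5167 [ 0.551 -0.219  0.503] [ 0.   -0.31 -0.95] 322
```

View pics/w.png

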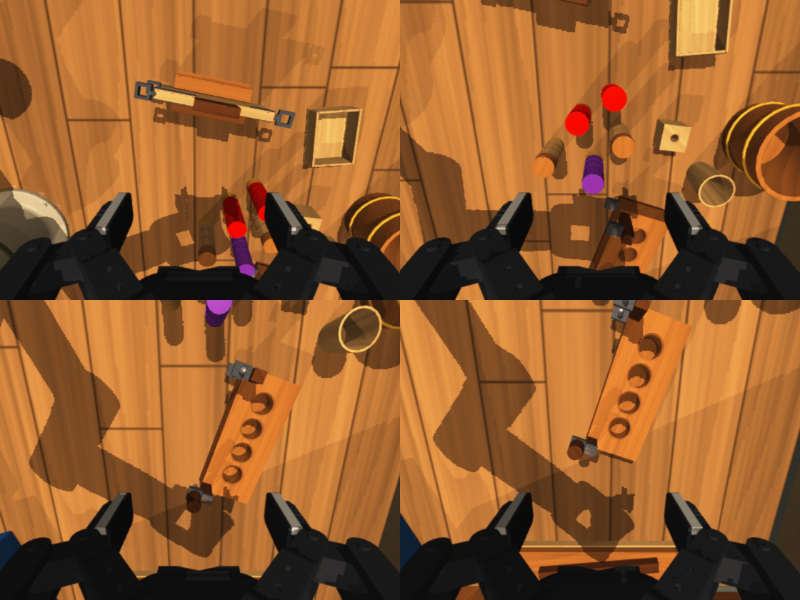

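Wrist views confirm two bamboo tubes, the door's knuckles at its −x end and the pin in the hasp. I'll enlarge them for measuring.

```bash
cat >> h.py <<'E'
def crop(name,x0,y0,w,h,s):
    f=load(name)["frame"][:,:,::-1]; return cv2.resize(f[y0:y0+h,x0:x0+w],(w*s,h*s) if isinstance(s,int) else (int(w*s),int(h*s)),interpolation=cv2.INTER_CUBIC)
E
python3 - <<'E'
from h import *
cv2.imwrite("pics/caddy.png",np.hstack([crop("w4",260,65,160,240,2.5),crop("w5",236,0,160,240,2.5)]))
c=proj(load("w1"),[.485,.325,.15])[0].astype(int);x0=max(0,c[0]-130);y0=max(0,c[1]-50);print("w1 crop",x0,y0)
cv2.imwrite("pics/door.png",np.vstack([crop("w0",170,90,260,100,3),crop("w1",x0,y0,260,100,3)]))
for n in("w2","w3"): print(n,proj(load(n),[[.598,.046,.12],[.469,.011,.12],[.704,.044,.055]]).round(1).tolist())
c=proj(load("w3"),[.59,.03,.1])[0].astype(int);x1,y1=c[0]-133,max(0,c[1]-50);print("w3 crop",x1,y1)
cv2.imwrite("pics/tubes.png",np.vstack([crop("w2",165,150,266,100,3),crop("w3",x1,y1,266,100,3)]))
E
```

```text
w1 crop 152 27
w2 [[309.8, 207.9], [200.2, 235.8], [383.8, 194.4]]
w3 [[365.4, 164.7], [249.2, 195.1], [434.1, 157.2]]
w3 crop 220 125
```

View pics/caddy.png

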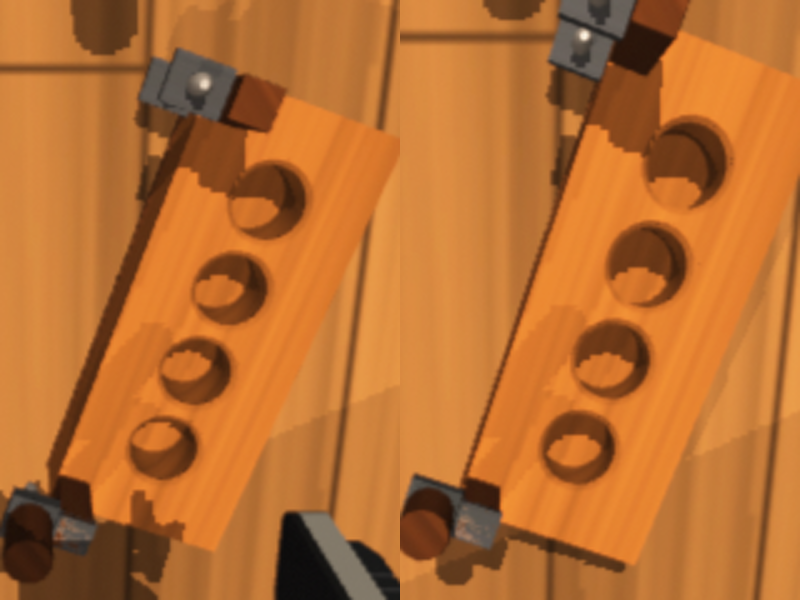

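View pics/door.png

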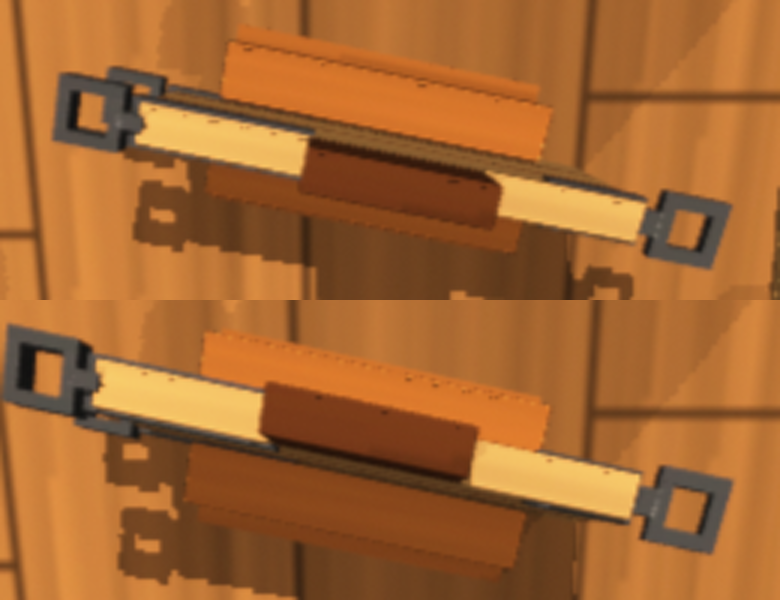

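View pics/tubes.png

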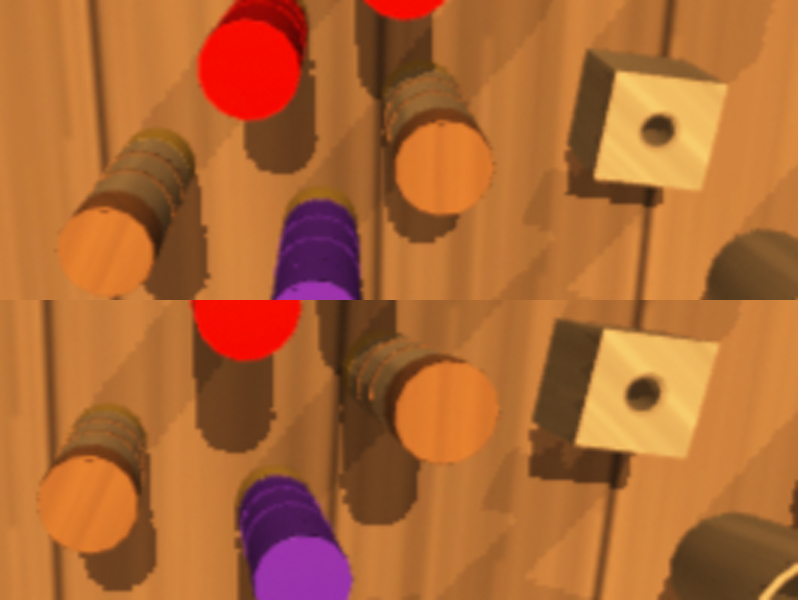

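Pixels read off the crops: bore rims, pin knob top, door knuckle and hasp eye holes with the panel corners, tube caps, and keeper hole. I'll fit poses from these.

```bash
cat > fit.py <<'E'
from h import *
A=np.array
c4=lambda x,y:A([260+x/2.5,65+y/2.5]); c5=lambda x,y:A([236+(x-400)/2.5,y/2.5])
d0=lambda x,y:A([170+x/3,90+y/3]); d1=lambda x,y:A([152+x/3,27+(y-300)/3])
t2=lambda x,y:A([165+x/3,150+y/3]); t3=lambda x,y:A([220+x/3,125+(y-300)/3])
W=[load(f"w{i}") for i in range(6)]
def fit(obs,x0):
    def res(p):
        R=Ro.from_euler("z",p[3]).as_matrix()
        return np.concatenate([proj(f,R@m+p[:3])[0]-px for f,px,m in obs])
    s=least_squares(res,x0,loss="soft_l1"); r=res(s.x).reshape(-1,2); return s.x,r
b=[A([0,y,.06]) for y in (.078,.026,-.026,-.078)]; cor=A([.055,-.132,.06])
o=[(W[4],c4(*p),m) for p,m in zip([(268,200),(230,288),(195,370),(163,448),(215,551)],b+[cor])]
o+=[(W[5],c5(*p),m) for p,m in zip([(685,162),(648,264),(611,358),(578,447),(633,567)],b+[cor])]
if __name__=="__main__":
    x,r=fit(o,[.617,-.25,0,-.31]); print("caddy",x.round(4),r.round(1).tolist())
    pk=A([0,.118,-.017]);ph=A([0,-.122,-.026]);pc=[A([sx*.008,sy*.1,-.02]) for sx,sy in((1,1),(1,-1),(-1,-1),(-1,1))]
    print("pin top",tri([(W[4],c4(28,559)),(W[5],c5(425,528))]))
    # door axes: y towards -x world; corners order in image: upper-left first -> world +y side
    L=[A([-.008*s,sy*.1,-.02]) for s,sy in((1,1),(1,-1),(-1,-1),(-1,1))]
    for sg in (1,-1):
        o2=[]
        for f,c,k,h,cs in ((W[0],d0,(93,111),(688,230),[(140,100),(645,200),(637,243),(135,143)]),(W[1],d1,(46,370),(689.5,509.5),[(98,357),(640,473),(635,517),(93,405)])):
            o2+=[(f,c(*k),pk),(f,c(*h),ph)]+[(f,c(*p),m*A([sg,1,1])) for p,m in zip(cs,L)]
        x,r=fit(o2,[.485,.325,.145,1.35]); print("door",sg,x.round(4),abs(r).max().round(1),r.round(1).tolist())
        x,r=fit(o2,[.485,.325,.145,1.35+.2]); print(x.round(4))
    print("tA",tri([(W[2],t2(443,167)),(W[3],t3(447,411))]));print("tB",tri([(W[2],t2(105,252)),(W[3],t3(89,504))]));print("keep",tri([(W[2],t2(658,130)),(W[3],t3(643,394))]))
E
python3 fit.py
```

```text
caddy [ 0.6175 -0.247   0.0011 -0.3254] [[-0.0, -0.1], [0.2, 0.2], [0.3, 0.6], [-0.0, 0.4], [-0.7, -0.6], [0.2, -0.4], [-0.4, -0.1], [0.1, 0.4], [-0.1, 0.4], [0.2, -1.9]]
pin top (array([ 0.51427172, -0.33667826,  0.15575457]), np.float64(0.001297763581887409))
door 1 [0.4786 0.3311 0.1414 1.3766] 16.3 [[-0.2, 0.3], [0.1, -0.3], [-0.7, 13.9], [-3.4, 13.6], [3.2, -13.8], [2.9, -14.4], [-0.2, -0.0], [-0.5, 0.0], [-0.7, 16.3], [-3.3, 15.5], [2.3, -14.1], [2.6, -15.8]]
[0.4786 0.3311 0.1414 1.3766]
door -1 [0.4783 0.3313 0.1429 1.3781] 1.5 [[-0.8, 0.5], [0.4, -0.3], [0.7, 0.0], [0.7, 0.5], [-0.6, -0.7], [0.5, -0.3], [-1.0, -0.2], [-0.3, -0.3], [0.2, 0.0], [0.8, 0.2], [-1.5, 0.5], [0.3, 0.1]]
[0.4783 0.3313 0.1429 1.3781]
tA (array([0.60097412, 0.04944086, 0.12236995]), np.float64(5.805920797319496e-05))
tB (array([0.46974551, 0.01433587, 0.12268482]), np.float64(0.00014384979645116051))
keep (array([0.70579368, 0.04452639, 0.05139706]), np.float64(5.776102454594475e-05))
```

Fits agree with the text's heights to within about 3 mm. First move: the pin. I square it up with one light closure, grip it the other way, lift it, and look.

```bash
cat >> h.py <<'E'
CY=-.3254; C0=np.array([.6175,-.247,0.])
def cad(x,y,z): return C0+Ro.from_euler("z",CY).apply([x,y,z])
KEEP=np.array([.7058,.0445,.055])
E
python3 - <<'E'
from h import *
p=np.array([.513,-.3385])
env.reach([*p,.23],q(CY+np.pi/2-np.pi)); env.movel([*p,.121]); env.close_gripper(20); env.release()
env.movel([*p,.19]); env.reach([*p,.19],q(CY)); env.movel([*p,.121]); env.close_gripper(60)
print(monitor.sense()["finger_gap"],where())
print(env.movel([*p,.20],guard=25),where(),monitor.sense()["contact_force"],monitor.sense()["clock"])
f=grab("wrist","w6");save(f,"pin1")
E
```

```text
0.28712836425060456 [ 0.51317229 -0.33866869  0.12153641]
False [ 0.51262818 -0.33812664  0.19875184] [ 0.68690118 -0.30520071 -1.25385517] 14.05
```

View pics/pin1.png

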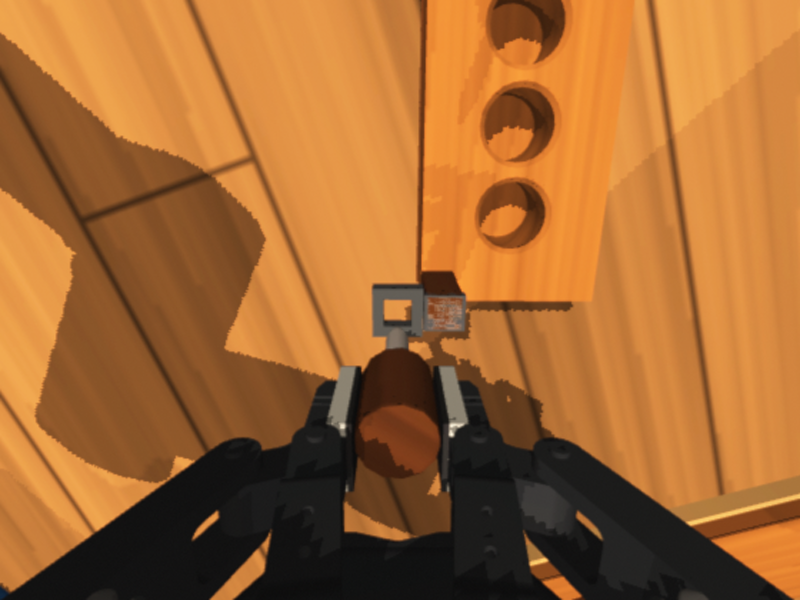

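The pin is held straight. The empty hasp hole shows at (398,311), bore0 at (512,214) and bore1 at (518,125). I'll use these as a check, stow the pin, and re-view the tubes from the old pose in case one was knocked.

Run:
```python
from h import *
f=load("w6")
for n,px,z,m in (("hasp",(398.5,310),.112,cad(-.07,-.122,.112)),("b0",(512,214),.06,cad(0,-.078,.06)),("b1",(518.5,125),.06,cad(0,-.026,.06)),("knobtop",(399,440),.230,[.5126,-.3381,.23])):
    print(n,plane(f,np.array(px)*.7,z).round(4),np.round(m,4))
k=KEEP
env.reach([k[0],k[1],.18],q(CY))
print(where()); print(env.movel([k[0],k[1],.065],velocity=.08,guard=8),where(),monitor.sense()["contact_force"])
```

```text
hasp [ 0.5139 -0.34    0.112 ] [ 0.5122 -0.3402  0.112 ]
b0 [ 0.5931 -0.3209  0.06  ] [ 0.5926 -0.3209  0.06  ]
b1 [ 0.609  -0.2729  0.06  ] [ 0.6092 -0.2716  0.06  ]
knobtop [ 0.5148 -0.3371  0.23  ] [ 0.5126 -0.3381  0.23  ]
[0.70581598 0.04306868 0.18012222]
False [0.7060526  0.04448328 0.06557308] [-0.12519832 -0.46014974 -1.27899077]
```

Run:
```python
from h import *
env.release(); env.movel([KEEP[0],KEEP[1],.15])
env.reach((.56,.08,.33),q(0)); env.hold(.3); f=grab("wrist","w7"); g=load("w2")
d=cv2.absdiff(f["frame"],g["frame"]).max(2)
cv2.imwrite("pics/t2.png",np.vstack([crop("w7",165,150,266,100,3),cv2.cvtColor(cv2.resize(d[150:250,165:431],(798,300)),cv2.COLOR_GRAY2BGR)]))
print(monitor.sense()["clock"])
```

```text
19.8917
```

View pics/t2.png

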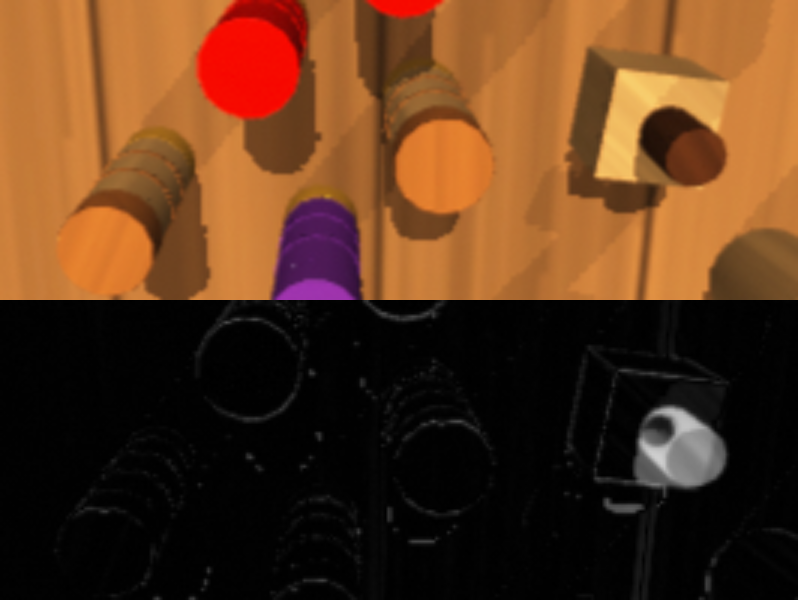

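Nothing has moved: tube caps at (443,167) and (105,252) are unchanged, and the pin stands in the keeper. Tube A goes to bore2.

```bash
cat >> h.py <<'E'
def put_tube(xy,phi,bore_y):
    env.reach([*xy,.25],q(phi)); env.movel([*xy,.076]); env.close_gripper(40)
    print("gap",monitor.sense()["finger_gap"]); env.movel([*xy,.27])
    if monitor.sense()["finger_gap"]<.3: raise SystemExit("missed")
    t=cad(0,bore_y,0)[:2]; env.reach([*t,.27],q(CY)); env.movel([*t,.16]); env.hold(.2)
    ex,ey=cad(1,0,0)-C0,cad(0,1,0)-C0
    for a,b in [(0,0),(0,2),(0,-2),(2,0),(-2,0),(2,2),(-2,-2),(2,-2),(-2,2),(0,4),(0,-4)]:
        p=t+(a*ex+b*ey)[:2]*1e-3
        env.movel([*p,.145],velocity=.08)
        hit=env.movel([*p,.0915],velocity=.06,guard=8); z=where()[2]
        print((a,b),hit,round(z,4),np.round(monitor.sense()["contact_force"],1))
        if z<.10: break
    return z
E
python3 - <<'E'
from h import *
z=put_tube([.601,.0494],.21,.026); print(z,monitor.sense()["clock"])
E
```

```text
gap 0.9813867620370484missed
```

Run:
```python
from h import *
s=monitor.sense();print(s["finger_gap"],s["position"],s["contact_force"],s["clock"])
f=grab("wrist","w8");save(f,"look8")
```

```text
0.0006249073340454693 [0.6007772  0.04945942 0.26904376] [ 0.35922923 -0.39478361  0.67624659] 23.35
```

View pics/look8.png

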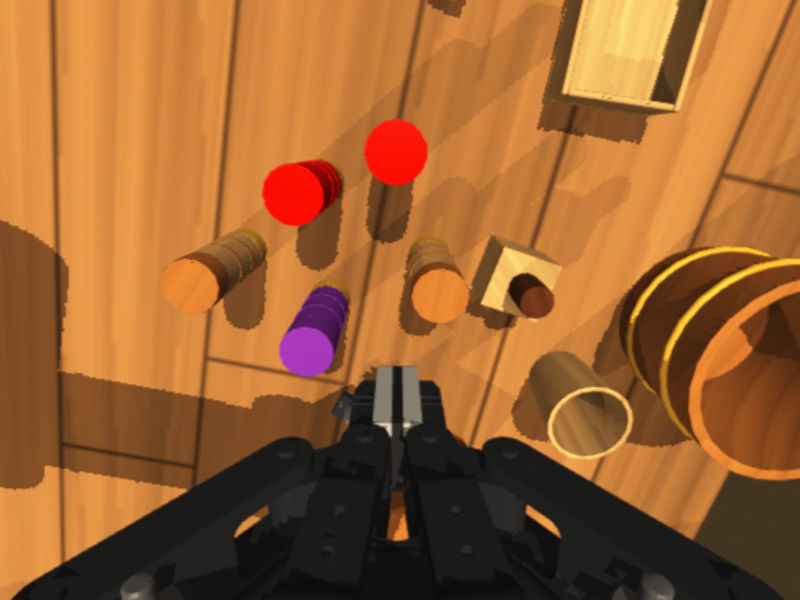

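Run:
```python
from h import *
f=load("w8");A=np.array
print("tA",plane(f,A((440,295))*.7,.12),"tB",plane(f,A((190,286))*.7,.12))
env.release(); print(monitor.sense()["finger_gap"])
c=monitor.sense()["clock"];env.close_gripper(40);s=monitor.sense();print(s["finger_gap"],s["clock"]-c); env.release(); print(monitor.sense()["finger_gap"])
```

```text
tA [0.63259292 0.04233421 0.12      ] tB [0.46922784 0.01379133 0.12      ]
1.0022631926528285
0.0025385307340025014 0.7667000000000002
1.0043062541554781
```

Tube A has moved 31 mm, to (.633,.042), and still stands. My check came before the shift. I'll grip it again there, and square it up with a light cross squeeze first.

```bash
python3 - <<'E'
s=open("h.py").read()
s=s.replace("def put_tube(xy,phi,bore_y):\n    env.reach([*xy,.25],q(phi)); env.movel([*xy,.076]); env.close_gripper(40)",
"""def put_tube(xy,pre,phi,bore_y):
    env.reach([*xy,.25],q(pre))
    if env.movel([*xy,.08],guard=6): raise SystemExit("touched going down")
    env.close_gripper(20); print("pre",monitor.sense()["finger_gap"]); env.release(); env.movel([*xy,.165]); env.reach([*xy,.165],q(phi))
    if env.movel([*xy,.076],guard=6): raise SystemExit("touched going down")
    env.close_gripper(40)""")
open("h.py","w").write(s)
E
python3 - <<'E'
from h import *
z=put_tube([.6326,.0423],np.radians(-30),np.radians(65),.026); print(z,monitor.sense()["clock"])
E
```

```text
pre 0.44239078564546774
gap 0.4325717464023806
(0, 0) True 0.135 [ 0.6 -1.9 -0.9]
(0, 2) True 0.136 [-0.8  0.1  2.9]
(0, -2) True 0.0912 [-1.6  0.7  6.2]
0.09123539766466343 38.3
```

Seated at z 0.0912. Release, then check tube B numerically from the old pose and place it in bore1.

Run:
```python
from h import *
env.release(); p=where(); env.movel([p[0],p[1],.27])
env.reach((.56,.08,.33),q(0)); env.hold(.3); f=grab("wrist","w9"); g=load("w2")
t=g["frame"][210:255,175:235]; r=cv2.matchTemplate(f["frame"],t,cv2.TM_CCOEFF_NORMED); _,v,_,l=cv2.minMaxLoc(r); print("match",v,l)
if v<.9 or abs(l[0]-175)>2 or abs(l[1]-210)>2: raise SystemExit("tube B moved")
z=put_tube([.4695,.0140],np.radians(10),np.radians(-80),-.0270); print(z,monitor.sense()["clock"])
```

```text
match 0.9933668375015259 (175, 209)
pre 0.44401691276294347
gap 0.4343911514573483
(0, 0) True 0.0916 [0.1 1.  4.6]
0.09159364273026482 53.0333
```

Tube B is seated at .0916. I release and look at the hinge and tubes from near.

```bash
sed -i 's/^C0=.*//; s/C0=np.array(\[.6175,-.247,0.\])/C0=np.array([.6172,-.24795,0.])/' h.py
python3 - <<'E'
from h import *
env.release(); p=where(); env.movel([p[0],p[1],.27])
env.reach((.58,-.13,.30),q(0)); env.hold(.3); f=grab("wrist","w10"); save(f,"hinge")
P=[cad(-.07,.118,.133),cad(-.07,.118,.048),cad(0,-.026,.135),cad(0,.026,.135),cad(-.07,-.122,.112),cad(0,-.078,.06),cad(0,.078,.06)]
print((proj(f,P)/.7).round(1).tolist(),monitor.sense()["clock"])
E
```

```text
[[407.9, 244.6], [405.7, 224.6], [432.5, 444.7], [456.1, 388.9], [318.4, 494.9], [408.6, 440.3], [466.9, 295.8]] 55.9083
```

View pics/hinge.png

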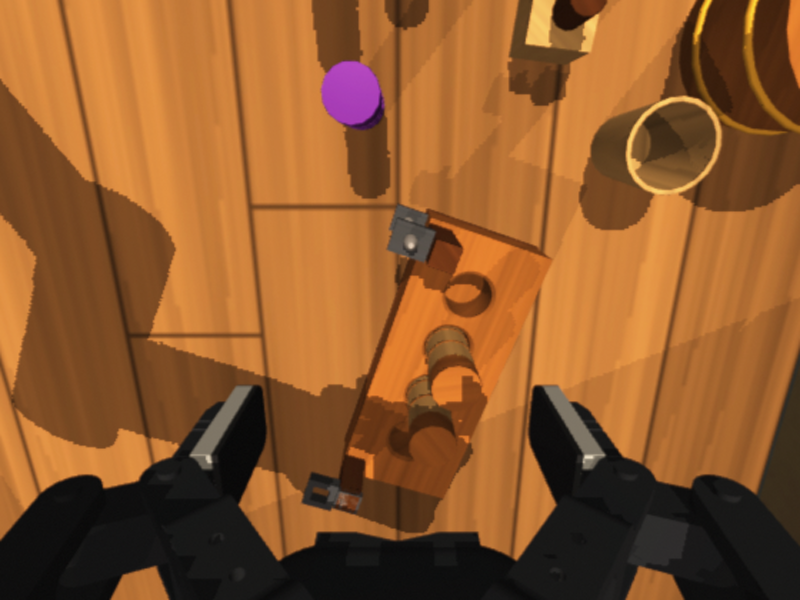

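Both tubes stand in bores 1 and 2. The hinge pin tip is at (411,243) and the hasp hole at (320,491), both within about 2 mm of the model. Now grip the door and lift it out.

```bash
sed -i 's/C0=np.array(\[.6172,-.24795,0.\])/C0=np.array([.6182,-.2473,0.])/' h.py
python3 - <<'E'
from h import *
g=[.4783,.3313]; 
env.reach([*g,.25],q(1.378)); print(env.movel([*g,.128],guard=8)); env.close_gripper(90)
print(monitor.sense()["finger_gap"],where())
print(env.movel([*g,.21],velocity=.1,guard=15),monitor.sense()["contact_force"]); env.hold(.3)
f=grab("wrist","w11"); save(f,"doorheld"); print(where(),monitor.sense()["clock"])
D=np.array([*where()])+[0,0,.017]; R=Ro.from_euler("z",1.378)
print((proj(f,[D+R.apply(v) for v in ([0,.118,-.017],[0,-.122,-.026],[0,.118,-.102])])/.7).round(1).tolist())
E
```

```text
False
0.17826909483066056 [0.47846476 0.33130846 0.12826174]
False [-0.59129046 -0.18568023 -3.20269414]
[0.47824392 0.33127381 0.20977395] 60.5667
[[395.9, -5.5], [396.1, 617.9], [396.3, 54.8]]
```

View pics/doorheld.png

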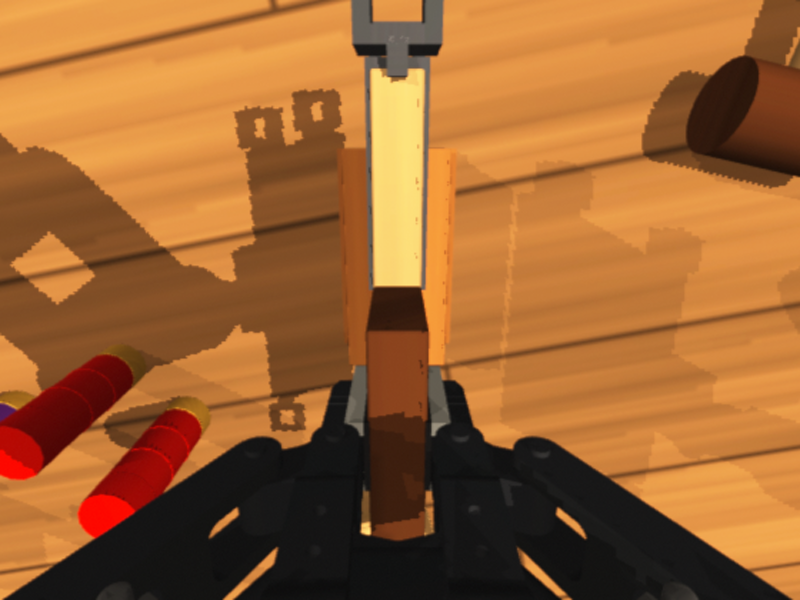

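Run:
```python
from h import *
f=load("w11"); D=np.array([.47824,.33127,.20977+.017]); R=Ro.from_euler("z",1.378)
print((proj(f,[D+R.apply(v) for v in ([0,.1,-.02],[0,.035,.02],[0,.1055,-.017],[.0,-.035,.02],[0,.11,-.017])])/.7).round(1).tolist())
# waypoints feasibility
for v,z in ((-.15,.24),(-.07,.215),(-.07,.14)):
    p=cad(-.07+v+.07,0,0); print(p[:2].round(3),kinematics.ik([p[0],p[1],z],q(CY)))
```

```text
[[395.9, 70.4], [395.6, 334.5], [395.9, 46.7], [395.8, 553.6], [395.9, 28.3]]
[ 0.476 -0.199] [-6.23835981e-01  2.86805950e-01  1.50970383e+00 -4.44089210e-16
  1.34508287e+00 -2.98435981e-01]
[ 0.552 -0.225] [-5.83418746e-01  4.82106669e-01  1.29571769e+00 -4.44089210e-16
  1.36376830e+00 -2.58018746e-01]
[ 0.552 -0.225] [-5.83418746e-01  5.47187731e-01  1.39561183e+00 -4.44089210e-16
  1.19879309e+00 -2.58018746e-01]
```

The held door matches the prediction within 1 mm. Carry it over, bring it in level from the front and lower it with a guard.

```bash
cat > door.py <<'E'
from h import *
ex,ey=cad(1,0,0)-C0,cad(0,1,0)-C0
a=cad(-.15,-.0007,0)[:2]; t=cad(-.07,-.0007,0)[:2]
env.movel([.4783,.3313,.30]); env.reach([*a,.30],q(CY)); env.movel([*a,.168]); 
print(env.movel([*t,.168],velocity=.1,guard=8)); env.hold(.3)
f=grab("wrist","w12"); save(f,"hang")
for i,j in [(0,0),(0,2.5),(0,-2.5),(2.5,0),(-2.5,0),(2.5,2.5),(-2.5,-2.5),(2.5,-2.5),(-2.5,2.5)]:
    p=t+(i*ex+j*ey)[:2]*1e-3
    env.movel([*p,.158],velocity=.05); hit=env.movel([*p,.1325],velocity=.03,guard=8); z=where()[2]
    print((i,j),hit,where().round(4),np.round(monitor.sense()["contact_force"],1))
    if z<.1375: break
print(monitor.sense()["clock"])
E
python3 door.py
```

```text
False
(0, 0) False [ 0.5517 -0.2258  0.1329] [-1.6 -2.   2.8]
66.925
```

It lowered to .1329 with only seat contact. Release and check.

Run:
```python
from h import *
env.release(); p=where(); env.movel([p[0],p[1],.25])
env.reach((.53,-.17,.32),q(0)); env.hold(.3); f=grab("wrist","w13"); g=grab("scene","s13")
P=[cad(-.07,.118,.133),cad(-.07,-.122,.124),cad(-.07,0,.17),cad(-.07,-.122,.112)]
print((proj(f,P)).round(1).tolist(),proj(g,P).round(1).tolist(),monitor.sense()["clock"])
c=proj(g,[cad(-.03,0,.08)])[0].astype(int); print(c)
cv2.imwrite("pics/hung.png",np.hstack([crop("w13",200,130,160,240,2.5),crop("s13",c[0]-80,c[1]-90,160,240,2.5)]))
```

```text
[[337.1, 127.3], [263.4, 315.7], [299.1, 246.1], [263.9, 309.8]] [[253.2, 227.5], [149.9, 265.0], [203.4, 229.4], [150.8, 269.5]] 69.4
[214 272]
```

View pics/hung.png

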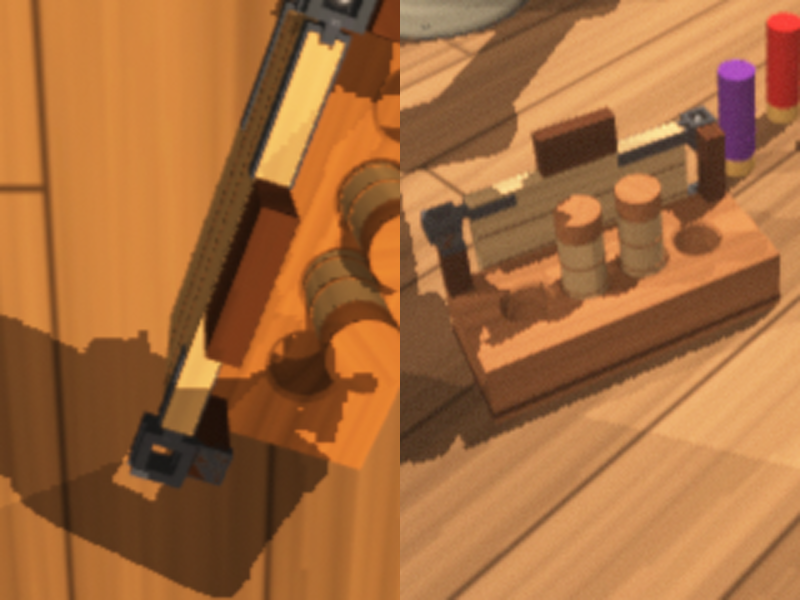

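The door hangs square on both pins, with the hasp eye hole at about (160,460) in the left crop, on prediction and over the plate hole. Now the pin.

```bash
cat > pin.py <<'E'
from h import *
ex,ey=cad(1,0,0)-C0,cad(0,1,0)-C0
k=plane(load("w7"),[397.3,202.7],.095)[:2]; e=plane(load("w13"),[264,314],.124)[:2]; m=cad(-.07,-.122,0)[:2]
print("knob",k,"eye",e,"model",m)
k=(k+KEEP[:2])/2; t=(e+m)/2
env.reach([*k,.2],q(CY-np.pi/2)); print(env.movel([*k,.066],guard=6)); env.close_gripper(20); print(monitor.sense()["finger_gap"]); env.release()
env.movel([*k,.13]); env.reach([*k,.13],q(CY)); env.movel([*k,.0645],guard=6); env.close_gripper(60); print(monitor.sense()["finger_gap"],where())
zg=where()[2]; env.movel([*k,.16]); env.reach([*k,.25],q(CY)); env.reach([*t,.25],q(CY)); env.movel([*t,.20],velocity=.1); env.hold(.3)
seat=zg+.069
for i,j in [(0,0),(0,2.5),(0,-2.5),(2.5,0),(-2.5,0),(2.5,2.5),(-2.5,-2.5),(2.5,-2.5),(-2.5,2.5)]:
    p=t+(i*ex+j*ey)[:2]*1e-3
    env.movel([*p,.19],velocity=.06); hit=env.movel([*p,seat-.002],velocity=.04,guard=8); z=where()[2]
    print((i,j),hit,where().round(4),seat.round(4),np.round(monitor.sense()["contact_force"],1))
    if z<seat+.004: break
print(monitor.sense()["clock"])
E
python3 pin.py
```

```text
knob [0.70733618 0.04394758] eye [ 0.51360073 -0.338051  ] model [ 0.51287148 -0.34051965]
False
0.29358496398521305
0.2846280233477941 [0.70649191 0.04429483 0.0650565 ]
(0, 0) False [ 0.5133 -0.3394  0.1323] 0.1341 [ 0.7  0.3 -0.7]
82.45
```

Run:
```python
from h import *
p=where(); print(env.movel([p[0],p[1],.126],velocity=.02,guard=10),where(),monitor.sense()["contact_force"])
env.release(); p=where(); env.movel([p[0],p[1],.24])
env.reach((.53,-.17,.32),q(0)); env.hold(.3); f=grab("wrist","w14"); g=grab("scene","s14"); T=grab("top","t14")
c=proj(g,[cad(-.03,0,.08)])[0].astype(int)
P=[cad(-.07,-.122,.164),cad(-.07,-.122,.124)]; print((proj(f,P)-[200,130])*2.5,(proj(g,P)-(c-[80,90]))*2.5+[400,0],monitor.sense()["clock"])
cv2.imwrite("pics/pinin.png",np.hstack([crop("w14",200,130,160,240,2.5),crop("s14",c[0]-80,c[1]-90,160,240,2.5)]))
```

```text
True [ 0.51349156 -0.3395943   0.1302885 ] [-1.37923129  1.0642347   6.28513684]
[[154.82658554 518.56056848]
 [158.67884772 462.72383938]] [[431.77652199 169.19953448]
 [439.62972577 207.62496193]] 85.4333
```

View pics/pinin.png

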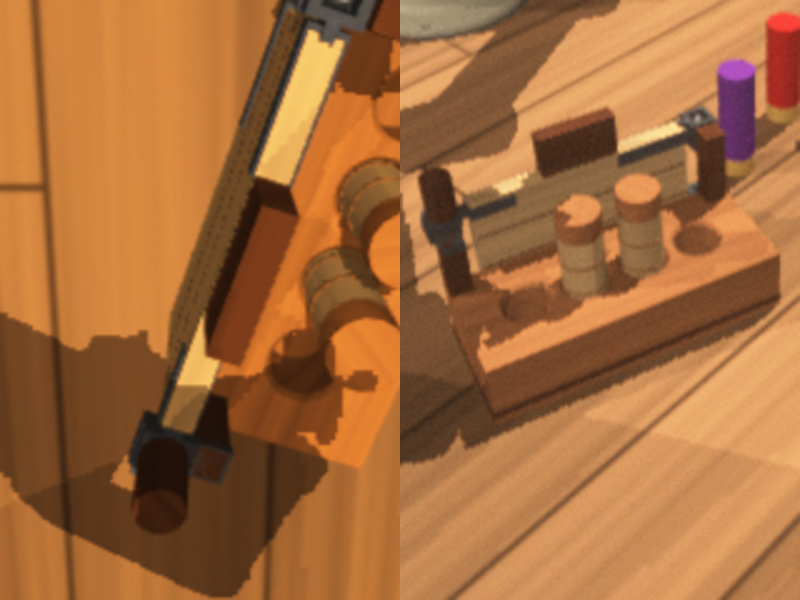

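The pin is seated: the knob top is at (160,512) against a predicted (155,519), and its underside is on the eye in the scene view. Handing in.

```bash
python3 -c "
from h import *
d=cv2.absdiff(load('s14')['frame'],load('scene0')['frame']).max(2)
for n,(a,b,c,e) in {'cup':(318,360,255,305),'tray':(355,408,203,240)}.items(): print(n,(d[c:e,a:b]>60).mean())
job.hand_in(); print(monitor.sense()['clock'])"
```

```text
cup 0.0
tray 0.0
the job is handed in; nothing more can be done
the job is handed in; nothing more can be done
```

The caddy is closed up and I handed the job in at about 85 s on the robot's clock. I drew the locking pin and stood it in the keeper, put both bamboo tubes present into bores 1 and 2, hung the door, and pushed the pin down through the eye and the plate.

**Last checks:**
- **Tubes:** both went down to the expected seat height, within 1 mm.
- **Door:** it reached its seat height, and the hasp eye was where predicted in the image.
- **Pin:** it stopped on a clear contact, and the knob top was 5 to 8 px from the predicted seated spot in a 2.5x crop. It went about 4 mm lower than I had calculated before touching; I put that down to slip in the grip.
- **Cup and tray:** neither changed between the first and last scene pictures. I did not make a final check on the red and purple look-alikes.

**What went wrong on the way:**
- **First grasp of tube A:** it missed. The tube had shifted 31 mm after my last look, probably the announced knock, though my fingers may have touched it. I found it again, still standing, and regripped it.
- **First two tries at bore 2:** both touched the rim. A 2 mm shift put the tube in.
- **Caddy position:** different views disagreed by about 2 mm, within the stated calibration.

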